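# Dry-lay a guesthouse emblem on its sign panel

### The arm

A 6-joint arm with a two-finger parallel gripper is mounted at the origin on the work surface. World frame = base frame: x ahead of the robot, y to its left, z up, the work surface at z = 0. Lengths are in m, angles in rad, forces in N, time in s.
With the tool pointing down it reaches from about 0.275 to 0.75 m from the base axis. Payload 10.2 kg.
Tool frame: the origin (TCP) lies on the front face of the gripper's body, between the roots of the fingers; the fingertips stand 64 mm ahead of it and the grasp point (between the pads) lies 45 mm ahead of it; z points along the fingers, y is the line along which they close (so a half turn about z gives the same grasp; the last joint's range is limited). The gripper opens to 88 mm and grips with 3 to 60 N. Pads are 18 mm wide; open, the fingers measure 123 mm over their backs; the gripper's body (75 mm by 187 mm) begins 45 mm behind the grasp point.
Start: joints at [0.997, 0.313, 1.498, -0, 1.331, -0.223], TCP at [0.18, 0.493, 0.303] pointing down, gripper open.
Joint ranges: [-2.94, 2.94], [-0.97, 2.17], [0.19, 2.56], [-1.23, 4.37], [0.02, 3.11], [-2.88, 2.88]. Speed limits (rad/s): [2.39, 2.39, 3.01, 3.14, 3.14, 3.14].

### API

Orientations are given as a unit quaternion [w, x, y, z].
In Python, from station import sensors, capture, order gives the robot as it stands.
- The arm moves only by the tool step_arm, never from a script. Its argument "plan" is a list of rows, each an object of numbers: "x", "y", "z": the shift along the tool's x, y, z in cm; "ax", "ay", "az": the turn, a rotation vector about the tool's x, y, z in rad; "gripper": the opening, from 0 (shut) to 1 (fully open). In form: [{"x": .., "y": .., "z": .., "ax": .., "ay": .., "az": .., "gripper": ..}, ...]. A call has 1 to 20 rows; each row shifts and turns the commanded pose from where the row before left it, along the tool's axes as they then stand; what a row does not reach is not made up. A row lasts 1/10 s, in which the tool goes at most 50 mm and 8.59 degrees, less where a joint would pass 70% of its speed; a pose out of reach is approached as far as the arm can. A call with a gripper value outside its range is refused whole. The fingers move at their own pace and stop on an object; "newtons" is the grip in N (left out, the last holds). Time passes only in rows, so rows that do not move let the fingers close. It gives the time, the measured TCP pose, the force, the opening and the grip force at its end, in the units of the state.
- sensors.observe(): the state, without advancing time (a new reading comes with each control period).
- capture(name): name is "scene" or "top"; returns a dict with "color" (480x640x3 uint8, red, green, blue), "depth" (480x640 float32, m along the optical axis (not along the pixel's ray), 0 where there is no reading), "vfov" (degrees; the focal length in pixels is half the picture's height over the tangent of half this angle, whatever the lens; pixels are square), "cx", "cy" (the principal point, pixels), "R" (3x3) and "t" (3): a world point X has camera coordinates R X + t. Camera axes: x right, y down, z forward; pixel columns grow to the right and rows downward; lengths in m; the calibration is good to about 2 mm. A picture is of the moment at which its call begins.
- order.hand_in(): hands the job in; it is judged then, once.
The state is a dict: "t": time; "qpos": joint angles; "joint_velocities": joint speeds; "joint_efforts": joint torques, N m; "ee_pos": TCP position; "tcp_rot": TCP orientation; "force": force on the tool from outside, world axes, zero at the start; "moment": the same for the moment, N m; "gripper_width": finger opening in m; "grip_force": force on a finger pad.
Only numpy, scipy, OpenCV 4.12 (cv2) and the standard library are available. Lean on these libraries where they do the work, as an engineer would, in place of code of your own. Each camera call takes 0.05 s, during which the arm holds its last target. There are 200 camera calls.

### The job

Lay the four loose yellow pieces out dry on the white sign panel, ready for gluing, with the ground line as the bottom of the sign: the house upright midway between the two bonded trees with its foot in line with theirs, and the square window squarely on top of the house, in the middle of it. The round sun goes centred on top of the sunburst, and the cloud, flat side down, straight above the pine and level with the middle of the sunburst. Leave everything lying flat, and do not disturb the glue bottle or the tape.

Things in the scene. Friction and masses are not known exactly. Their poses are not given: they have to be found in the camera images.
- panel: White sign panel lying flat on the bench, fixed: 250 mm (bottom to top of the sign) x 310 mm (across) x 4 mm thick; a thin flat grey ground line (flat vinyl, no height) runs across near its bottom edge. Origin at the middle of the underside; its +x points to the top of the sign, +y to the sign's left, z up. It turns up to 0.2 rad and lies either left or right on the bench.
- pine: Pine tree with three pointed tiers, cut from the same yellow board, 20 mm thick, bonded to the panel with its trunk foot at the ground line, near one end of it (left or right varies): 72 mm tall along x, 52 mm wide along y. Origin on its underside (4 mm above the bench) at half of the tree's height, 36 mm from the foot; +x points to the tree's tip, as on the panel.
- roundtree: Round tree, a lobed round crown of 50 mm on a short trunk, cut from the same yellow board, 20 mm thick, bonded to the panel near the other end of the ground line, 216 mm from the pine: 72 mm tall along x, 46 mm wide along y. Origin on its underside at half height, 36 mm from the foot; +x points to its top, as on the panel.
- sunburst: Twelve-pointed sunburst plate, yellow, 62 mm over the points, 10 mm thick, bonded to the upper part of the panel about its middle. Origin at the centre of its underside (4 mm above the bench), so its top is 10 mm above the origin; axes as the panel's.
- house: Loose house silhouette, cut from the same yellow board, 20 mm thick, about 60 g: walls 52 mm wide (y) and 44 mm tall (x), then a pointed roof 60 mm wide at the eaves, with a chimney; 72 mm from foot to tip. Origin on the underside at mid-height, 36 mm from the foot; +x points to the roof tip. The middle of the walls (grip here along y) lies 14 mm from the origin towards the foot (-x).
- cloud: Loose cloud silhouette, same yellow board, 20 mm thick, about 50 g: 72 mm long (y), one long side straight and flat, three rounded humps on the other, 42 mm from the flat side to the crest of the middle hump (along x). Origin on the underside, midway between flat side and crest; +x points from the flat side to the humps. Can be gripped along x at the origin.
- sun: Loose plain round disc of the same yellow board, the sun's core: 40 mm in diameter, 15 mm thick, 22 g. Origin at the centre of the underside, z up.
- window: Loose square block of the same yellow board with four small grey panes on its top: 30 x 30 mm, 15 mm thick, 16 g. Origin at the centre of the underside, z up.
- glue: White round glue bottle with a red nozzle, standing at the far side of the bench: 50 mm in diameter, 140 mm tall. Origin at the centre of the underside. A bystander.
- tape: Brown roll of tape lying flat on the left of the work: 100 mm outside diameter, 24 mm tall. Origin at the centre of the underside. A bystander.
Things that resemble listed ones, but are neither listed nor needed, are in the scene too. Leave any orange or turquoise look-alike of the house alone. What is shaped like the sun but orange is not meant.

How it is judged:
At the end, for the whole second after the job is handed in: All flat, at rest: house midway between trees and feet level (12 mm), window on it (10 mm sideways; 22 mm below to 12 above mid-height), sun on sunburst (10 mm), cloud above pine, level with sunburst (13 mm); house and cloud upright within 0.2 rad, window square to the house (0.22) (horizontal distance between house and pine between 0.096 and 0.12 m and horizontal distance between house and roundtree between 0.096 and 0.12 m and x of house in the frame of pine between -0.012 and 0.012 m and x of sunburst in the frame of house above 0.04 m and angle between the x axis of each of house, cloud and the x axis of panel, either way round below 0.2 rad and z of house in the frame of panel between 0.002 and 0.007 m and x of window in the frame of house between -0.022 and 0.012 m and y of window in the frame of house between -0.01 and 0.01 m and z of window in the frame of house between 0.018 and 0.023 m and (angle between the x axis of window and the x axis of house, either way round below 0.22 rad or angle between the x axis of window and the y axis of house, either way round below 0.22 rad) and horizontal distance between sun and sunburst below 0.01 m and z of sun in the frame of sunburst between 0.008 and 0.013 m and y of cloud in the frame of pine between -0.013 and 0.013 m and x of cloud in the frame of sunburst between -0.013 and 0.013 m and x of pine in the frame of cloud below -0.04 m and z of cloud in the frame of panel between 0.002 and 0.007 m and angle between each of house, window, sun, cloud's own z axis and vertical below 0.1 rad and linear speed of each of house, window, sun, cloud below 0.01 m/s); the robot touches nothing.
It fails at once if the glue bottle is knocked or moved more than 30 mm (distance of glue from where it was at the start of the episode above 0.03 m or angle between glue's own z axis and vertical above 0.4 rad).
It fails at once if the tape is moved more than 30 mm (distance of tape from where it was at the start of the episode above 0.03 m).
It also fails if it takes over 99 s, if anything falls off the work surface, if the arm or the gripper's body presses on something with over 40 N, if the wrist force passes 120 N, or if a joint passes its speed limit or range.

## Working session

There is one attempt and no reset: what is moved stays moved. The work goes in short steps, Python scripts to look and compute and a tool call to move; the robot and the scene stay as the last step left them, time stands still between calls to the robot, and variables do not carry over. Pictures are saved under pics/ and viewed, at most 14 in all, crops included, and the job is handed in when it is done.

Besides the shell and the picture viewer there is one more tool, called after "Call:" as name([rows], argument=value, ...), one row to a line, values as JSON. step_arm: Moves the arm, as the interface text tells. Its arguments: {"type":"object","properties":{"plan":{"type":"array","items":{"type":"object","properties":{"x":{"type":"number"},"y":{"type":"number"},"z":{"type":"number"},"ax":{"type":"number"},"ay":{"type":"number"},"az":{"type":"number"},"gripper":{"type":"number"}}}},"newtons":{"type":"number"}},"required":["plan"]}

```bash
mkdir -p pics; ls; python3 - <<'E'
from station import sensors,capture
import cv2,numpy as np
s=sensors.observe();print({k:np.round(v,3).tolist() for k,v in s.items()})
for n in("top","scene"):
    c=capture(n);np.savez(f"{n}0.npz",**c)
    cv2.imwrite(f"pics/{n}0.png",c["color"][:,:,::-1]);print(n,c["vfov"],c["cx"],c["cy"],np.round(c["R"],3).tolist(),c["t"],(-c["R"].T@c["t"]))
E
```

```text
pics
{'t': 0.0, 'qpos': [0.997, 0.313, 1.498, 0.0, 1.331, -0.223], 'joint_velocities': [0.001, -0.001, 0.0, 0.001, -0.001, -0.0], 'joint_efforts': [0.0, -40.221, -25.227, 0.069, 0.035, -0.0], 'ee_pos': [0.18, 0.493, 0.302], 'tcp_rot': [-0.0, 0.175, 0.985, -0.001], 'force': [0.171, -0.275, -0.104], 'moment': [-0.032, 0.078, 0.009], 'grip_force': 0.0, 'gripper_width': 0.088}
top 50.46333120144857 324.5168237761 243.18194359614347 [[-0.015, -1.0, 0.022], [-0.998, 0.014, -0.056], [0.055, -0.023, -0.998]] [0.06074636 0.54403737 1.0518809 ] [0.48571098 0.07776426 1.07896143]
scene 53.82968139244448 312.33852382826655 246.93426170466975 [[0.268, 0.964, -0.001], [0.539, -0.151, -0.829], [-0.799, 0.221, -0.56]] [-0.21429188 -0.24754814  1.30053975] [ 1.22946873 -0.11854182  0.52245498]
```

View pics/top0.png

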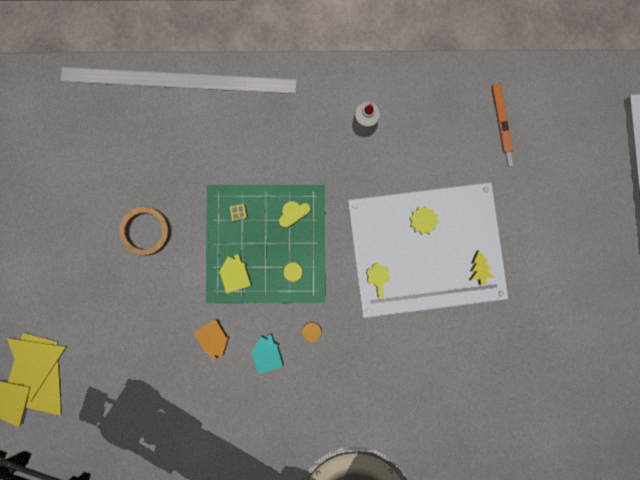

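View pics/scene0.png

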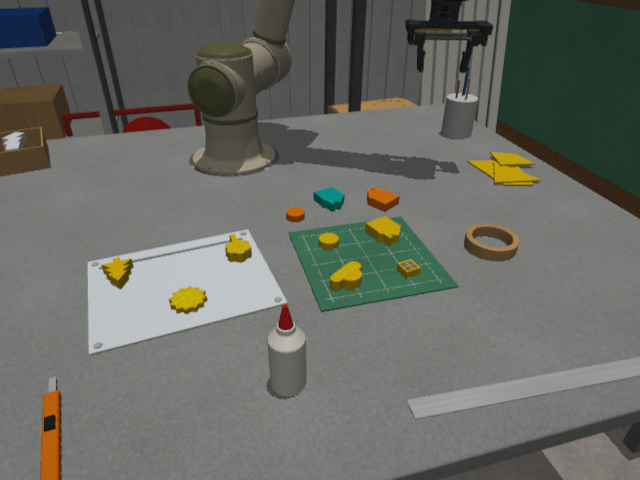

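The top view shows the panel on the right: round tree (378,278), pine (481,268), sunburst (424,220). The loose pieces are on the green mat: house (235,273), window (238,212), sun (293,272), cloud (294,213). The scene view shows the same pieces, so I can use it to check heights.

```bash
cat > h.py <<'E'
import numpy as np,cv2
U=4
def load(n): return dict(np.load(n+'.npz'))
def snap(n,name):
    from station import capture
    c=capture(n);np.savez(name+'.npz',**c);cv2.imwrite(f'pics/{name}.png',c['color'][:,:,::-1]);return c
def f(c): return 240/np.tan(np.radians(c['vfov'])/2)
def rays(c,p):
    p=np.atleast_2d(p);d=np.c_[(p[:,0]-c['cx'])/f(c),(p[:,1]-c['cy'])/f(c),np.ones(len(p))]
    return -c['R'].T@c['t'],d@c['R']
def onz(c,p,z):
    o,d=rays(c,p);return (o+d*((z-o[2])/d[:,2])[:,None])[:,:2]
def depthpts(c,p):
    p=np.asarray(p);o,d=rays(c,p);i=p.astype(int);return o+d*c['depth'][i[:,1],i[:,0]][:,None]
def tri(c1,p1,c2,p2):
    o1,d1=rays(c1,p1);o2,d2=rays(c2,p2);a=np.c_[d1[0],-d2[0]];s=np.linalg.lstsq(a,o2-o1,rcond=None)[0]
    A=o1+s[0]*d1[0];B=o2+s[1]*d2[0];return (A+B)/2,np.linalg.norm(A-B)
def yellow(c,lo=(22,120,90),hi=(34,255,255),box=None,amin=60):
    """upsampled yellow contours, in original pixel coordinates"""
    im=cv2.resize(c['color'],None,fx=U,fy=U,interpolation=cv2.INTER_CUBIC)
    m=cv2.inRange(cv2.cvtColor(im,cv2.COLOR_RGB2HSV),lo,hi)
    cs=cv2.findContours(m,cv2.RETR_EXTERNAL,cv2.CHAIN_APPROX_NONE)[0]
    return [((k[:,0]+.5)/U-.5) for k in cs if cv2.contourArea(k)>amin*U*U]
def cen(k):
    m=cv2.moments(k.astype(np.float32));return np.array([m['m10'],m['m01']])/m['m00']
E
python3 - <<'E'
from h import *
for n in('top0','scene0'):
    c=load(n);print(n)
    for k in yellow(c):
        q=cen(k)
        x,y,w,h=cv2.boundingRect(k.astype(np.float32))
        m=np.zeros((480,640),np.uint8);cv2.fillPoly(m,[k.astype(np.int32)],1)
        v,u=np.nonzero(m);P=depthpts(c,np.c_[u,v]);hs=cv2.cvtColor(c['color'],cv2.COLOR_RGB2HSV)[v,u]
        print(np.round(q,1),'box',x,y,w,h,'z pct',np.round(np.percentile(P[:,2],[5,25,50,75,95])*1e3,1),'V',np.percentile(hs[:,2],[5,25,50,75,95]))
c=load('top0')
for k in [(220,200),(300,295)]: print('mat z',depthpts(c,[k]))
print('panel z',depthpts(c,[(400,240)]),'table',depthpts(c,[(340,200)]))
a=c['color'];L=[cv2.resize(a[y:y+60,x:x+80],None,fx=5,fy=5,interpolation=cv2.INTER_NEAREST) for x,y in((200,240),(255,180),(355,245),(445,235))]
cv2.imwrite('pics/crops.png',np.vstack([np.hstack(L[:2]),np.hstack(L[2:])])[:,:,::-1])
E
```

```text
top0
[ 31.3 378.3] box -1 332 67 95 z pct [ 2.6  5.7  8.6 11.2 14.9] V [131. 169. 172. 175. 178.]
[377.8 276.7] box 366 263 23 34 z pct [16.6 23.4 24.9 26.  28.2] V [132. 183. 186. 188. 190.]
[292.6 271.6] box 283 262 19 20 z pct [ 3.6 17.3 19.  20.6 22.2] V [132.5  181.25 186.   188.   190.  ]
[234.2 274.2] box 219 254 32 39 z pct [ 7.7 22.2 23.8 25.2 27.4] V [135. 183. 186. 188. 190.]
[480.6 268.5] box 470 250 23 34 z pct [15.5 22.7 24.4 26.  27.9] V [ 70. 176. 182. 184. 187.]
[423.5 219.9] box 409 206 28 28 z pct [10.7 13.5 14.9 16.3 18.1] V [152.4 183.  185.  186.  189. ]
[238.1 212.2] box 229 203 18 18 z pct [ 4.1 16.9 18.7 20.1 22.2] V [119.95 131.   151.   166.   177.  ]
[292.9 213.1] box 279 201 31 27 z pct [ 4.6 22.4 23.9 25.2 27.1] V [137. 182. 186. 188. 191.]
scene0
[187.1 298.7] box 168 285 38 28 z pct [ 5.7 13.2 14.1 14.8 15.7] V [ 92. 189. 191. 192. 193.]
[347.  275.2] box 329 260 33 30 z pct [ 3.7 16.6 22.8 23.5 24.5] V [ 90. 104. 191. 193. 194.]
[409.3 266.8] box 397 258 24 20 z pct [ 3.5 13.9 17.7 18.4 19.6] V [ 88.65 103.   120.5  154.   169.35]
[115.8 268.3] box 101 257 30 24 z pct [ 6.3 23.1 24.2 24.8 25.6] V [ 92. 155. 190. 191. 192.]
[236.7 248.4] box 224 233 27 29 z pct [ 5.6 17.4 23.8 24.6 25.7] V [ 89.5  99.5 191.  193.  194. ]
[328.3 239.5] box 318 232 21 17 z pct [ 3.8 14.1 17.6 18.5 19.5] V [ 91. 116. 179. 192. 194.]
[385.2 228.1] box 365 215 36 28 z pct [ 5.  21.4 22.9 23.7 24.8] V [ 92. 134. 192. 193. 194.]
[505.9 169. ] box 467 151 74 35 z pct [ 1.4  4.7  7.9 10.3 13. ] V [106. 156. 190. 191. 193.]
mat z [[0.63967229 0.27220239 0.00548753]]
mat z [[0.43708045 0.10591534 0.00272533]]
panel z [[ 0.54993738 -0.10733701  0.00530203]] table [[0.6370722  0.01841713 0.00292803]]
```

View pics/crops.png

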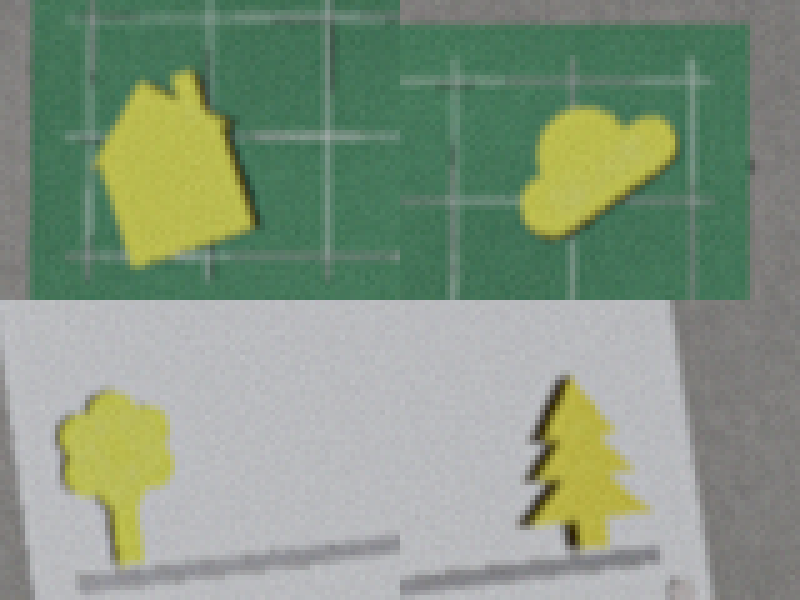

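The crops show the top faces clearly, with dark side walls. The house roof points up-left with the chimney on the right, the cloud's flat side faces lower right, and both trees' feet sit on the ground line. Next I measure poses from the bright top faces.

```bash
python3 - <<'E'
from h import *
c=load('top0');s=load('scene0')
T=yellow(c,(22,110,150));S=yellow(s,(20,120,165))
names=dict(house=(234,274,.0225),window=(238,212,.0175),sun=(293,272,.0175),cloud=(293,213,.0225),burst=(424,220,.014),pine=(481,268,.024),rt=(378,277,.024))
sc=dict(house=(385,225),window=(409,264),sun=(328,237),cloud=(347,272),burst=(187,297),pine=(116,267),rt=(237,245))
for n,(u,v,z) in names.items():
    K=T if n!='window' else yellow(c,(20,60,120))
    k=min(K,key=lambda k:np.hypot(*(cen(k)-(u,v))));q=cen(k)
    w=(onz(c,k,z)*1e3).astype(np.float32);r=cv2.minAreaRect(w)
    k2=min(S if n!='window' else yellow(s,(15,60,120)),key=lambda k:np.hypot(*(cen(k)-sc[n])))
    t,e=tri(c,q,s,cen(k2))
    print(n,'cen',np.round(cen(w),1),'rect',np.round(r[0],1),np.round(r[1],1),round(r[2],1),'area',round(cv2.contourArea(w)),'circ',[np.round(x,1) for x in cv2.minEnclosingCircle(w)],'tri',np.round(t*1e3,1),round(e*1e3,1))
    if n in('house','cloud','pine','rt','window'): print('  ',np.round(cv2.approxPolyDP(w,3,True)[:,0]).astype(int).tolist())
hsv=cv2.cvtColor(c['color'],cv2.COLOR_RGB2HSV);m=cv2.inRange(hsv,(0,0,150),(179,60,255));m[:, :340]=0;m[:,515:]=0;m[:175]=0;m[330:]=0
k=max(cv2.findContours(m,cv2.RETR_EXTERNAL,cv2.CHAIN_APPROX_NONE)[0],key=cv2.contourArea)[:,0]
w=(onz(c,k,.004)*1e3).astype(np.float32);print('panel',cv2.minAreaRect(w),cv2.boxPoints(cv2.minAreaRect(w)).round(1).tolist())
E
```

```text
house cen [482.4 241.3] rect [485.9 243.3] [70.8 54. ] 17.3 area 3108 circ [array([484.2, 242.7]), np.float64(40.9)] tri [482.2 241.2  22.2] 0.4
   [[524, 234], [523, 239], [513, 240], [520, 253], [487, 272], [446, 257], [460, 209], [503, 220], [510, 229]]
window cen [612.  232.9] rect [612. 233.] [31.3 30.8] 9.0 area 881 circ [array([612.3, 233.7]), np.float64(20.5)] tri [612.  232.9  17.3] 0.2
   [[629, 221], [624, 250], [596, 246], [601, 216]]
sun cen [486.4 120.7] rect [486.4 120.8] [37.4 39.4] 89.3 area 1150 circ [array([486.5, 120.5]), np.float64(19.9)] tri [486.3 120.4  17.2] 0.7
cloud cen [608.8 118.5] rect [612.2 120.4] [41.7 71.8] 34.4 area 2033 circ [array([604. , 114.8]), np.float64(35.9)] tri [608.6 118.1  22.4] 0.9
   [[624, 85], [629, 93], [625, 105], [633, 117], [631, 130], [622, 138], [606, 139], [598, 146], [584, 144], [581, 131], [614, 84]]
burst cen [ 591.4 -156.9] rect [ 591.6 -156.9] [55.9 56.1] 38.0 area 2227 circ [array([ 591.6, -156.8]), np.float64(29.3)] tri [ 591.4 -157.4   13.4] 0.7
pine cen [ 486.8 -272.6] rect [ 488. -278.] [44.4 66.3] 78.2 area 1402 circ [array([ 489.9, -273.5]), np.float64(34.4)] tri [ 486.8 -273.1   23.5] 0.5
   [[524, -268], [502, -258], [497, -263], [484, -254], [481, -263], [466, -252], [467, -269], [456, -271], [456, -279], [469, -283], [471, -297], [483, -284], [489, -290], [499, -280], [505, -284]]
rt cen [473.5 -56.6] rect [466.5 -57.5] [69.7 44.2] 6.3 area 1712 circ [array([466.3, -56.3]), np.float64(34.9)] tri [473.4 -57.   23.6] 0.7
   [[501, -52], [490, -36], [482, -34], [464, -36], [453, -54], [432, -59], [435, -66], [457, -64], [472, -79], [493, -75]]
panel ((530.064697265625, -165.81576538085938), (252.00831604003906, 311.3882141113281), 6.401472091674805) [[387.5, -25.100000381469727], [422.20001220703125, -334.6000061035156], [672.5999755859375, -306.5], [637.9000244140625, 3.0]]
```

Heights agree with the text: mat about 2 mm, piece tops at 22 mm and 17 mm, and sunburst top at 14 mm. The trees measure 216 mm apart and the panel yaw is 0.112 rad.

Targets:
- **House:** origin (478.3, -164.7)
- **Cloud:** (602.9, -259.4)
- **Sun:** (591.4, -157)

Next is a helper that prints moves in the tool frame.

```bash
cat > go.py <<'E'
import sys,numpy as np
from station import sensors
from scipy.spatial.transform import Rotation as Ro
# go.py x y tcpz phi [x y tcpz phi ...] (mm, rad): chained; each: turn first, then shift in the turned tool frame (cm)
s=sensors.observe();p=np.array(s['ee_pos'])*1e3;q=s['tcp_rot'];R=Ro.from_quat([q[1],q[2],q[3],q[0]]).as_matrix()
phi=np.arctan2(R[1,1],R[0,1]);print('t',round(s['t'],2),'tcp',p.round(1),'phi',round(phi,3),'tilt',np.round(R[:2,2],4),'w',round(s['gripper_width']*1e3,1),'F',np.round(s['force'],1),'q',np.round(s['qpos'],2))
a=list(map(float,sys.argv[1:]))
for i in range(0,len(a),4):
    t=np.array(a[i:i+3]);f=a[i+3]
    d=t-p;y=np.array([np.cos(f),np.sin(f)]);x=np.array([-y[1],y[0]])
    print('az %.3f  x %.2f y %.2f z %.2f cm'%((phi-f+np.pi/2)%np.pi-np.pi/2,d[:2]@x/10,d[:2]@y/10,-d[2]/10));p,phi=t,f
E
W="472.9 238.9"; python3 go.py $W 150 1.868 $W 70 1.868 $W 170 1.868
```

```text
t 0.1 tcp [180.4 492.9 302.2] phi 1.22 tilt [-0.0007 -0.001 ] w 87.9 F [-0.1 -0.2 -0.4] q [ 1.    0.31  1.5   0.    1.33 -0.22]
az -0.648  x -20.53 y -32.85 z 15.22 cm
az 0.000  x 0.00 y 0.00 z 8.00 cm
az 0.000  x 0.00 y 0.00 z -10.00 cm
```

Call:
step_arm([
  {"az":-0.108},
  {"az":-0.108},
  {"az":-0.108},
  {"az":-0.108},
  {"az":-0.108},
  {"az":-0.108},
  {"x":-1.6,"y":-2.5,"z":1.2},
  {"x":-1.6,"y":-2.5,"z":1.2},
  {"x":-1.6,"y":-2.5,"z":1.2},
  {"x":-1.6,"y":-2.5,"z":1.2},
  {"x":-1.6,"y":-2.5,"z":1.2},
  {"x":-1.6,"y":-2.5,"z":1.2},
  {"x":-1.6,"y":-2.5,"z":1.2},
  {"x":-1.6,"y":-2.5,"z":1.2},
  {"x":-1.6,"y":-2.5,"z":1.2},
  {"x":-1.6,"y":-2.5,"z":1.2},
  {"x":-1.6,"y":-2.5,"z":1.2},
  {"x":-1.6,"y":-2.5,"z":1.2},
  {"x":-1.3,"y":-2.8,"z":0.8},
  {},
], newtons=15)

```text
validation failed for argument at $.pl...
```

```bash
W="472.9 238.9"; python3 go.py $W 70 1.868
```

```text
t 0.1 tcp [180.4 492.9 302.2] phi 1.22 tilt [-0.0007 -0.001 ] w 87.9 F [-0.1 -0.2 -0.4] q [ 1.    0.31  1.5   0.    1.33 -0.22]
az -0.648  x -20.53 y -32.85 z 23.22 cm
```

Call:
step_arm([
  {"az":-0.108},
  {"az":-0.108},
  {"az":-0.108},
  {"az":-0.108},
  {"az":-0.108},
  {"az":-0.108},
  {"x":-1.6,"y":-2.5,"z":1.2},
  {"x":-1.6,"y":-2.5,"z":1.2},
  {"x":-1.6,"y":-2.5,"z":1.2},
  {"x":-1.6,"y":-2.5,"z":1.2},
  {"x":-1.6,"y":-2.5,"z":1.2},
  {"x":-1.6,"y":-2.5,"z":1.2},
  {"x":-1.6,"y":-2.5,"z":1.2},
  {"x":-1.6,"y":-2.5,"z":1.2},
  {"x":-1.6,"y":-2.5,"z":1.2},
  {"x":-1.6,"y":-2.5,"z":1.2},
  {"x":-1.6,"y":-2.5,"z":1.2},
  {"x":-1.6,"y":-2.5,"z":1.2},
  {"x":-1.3,"y":-2.8,"z":0.8},
  {"z":0},
], newtons=15)

```text
validation failed for argument at $.pl...
```

```bash
W="472.9 238.9"; python3 go.py $W 70 1.868
```

```text
t 0.1 tcp [180.4 492.9 302.2] phi 1.22 tilt [-0.0007 -0.001 ] w 87.9 F [-0.1 -0.2 -0.4] q [ 1.    0.31  1.5   0.    1.33 -0.22]
az -0.648  x -20.53 y -32.85 z 23.22 cm
```

Call:
step_arm([
  {"x":0,"y":0,"z":0,"ax":0,"ay":0,"az":-0.108,"gripper":1},
  {"x":0,"y":0,"z":0,"ax":0,"ay":0,"az":-0.108,"gripper":1},
], newtons=15)

```text
t: 0.3
ee_pos: [0.1804, 0.4929, 0.3024]
tcp_rot: [-0.0, 0.065, 0.998, -0.0]
force: [0.0, -0.3, 0.8]
gripper_width: 0.0881
grip_force: 0.0
```

Call:
step_arm([
  {"x":0,"y":0,"z":0,"ax":0,"ay":0,"az":-0.108,"gripper":1},
  {"x":0,"y":0,"z":0,"ax":0,"ay":0,"az":-0.108,"gripper":1},
  {"x":0,"y":0,"z":0,"ax":0,"ay":0,"az":-0.108,"gripper":1},
  {"x":0,"y":0,"z":0,"ax":0,"ay":0,"az":-0.108,"gripper":1},
  {"x":-1.9,"y":-3,"z":1.4,"ax":0,"ay":0,"az":0,"gripper":1},
  {"x":-1.9,"y":-3,"z":1.4,"ax":0,"ay":0,"az":0,"gripper":1},
  {"x":-1.9,"y":-3,"z":1.4,"ax":0,"ay":0,"az":0,"gripper":1},
  {"x":-1.9,"y":-3,"z":1.4,"ax":0,"ay":0,"az":0,"gripper":1},
  {"x":-1.9,"y":-3,"z":1.4,"ax":0,"ay":0,"az":0,"gripper":1},
  {"x":-1.9,"y":-3,"z":1.4,"ax":0,"ay":0,"az":0,"gripper":1},
  {"x":-1.9,"y":-3,"z":1.4,"ax":0,"ay":0,"az":0,"gripper":1},
  {"x":-1.9,"y":-3,"z":1.4,"ax":0,"ay":0,"az":0,"gripper":1},
  {"x":-1.9,"y":-3,"z":1.4,"ax":0,"ay":0,"az":0,"gripper":1},
  {"x":-1.9,"y":-3,"z":1.4,"ax":0,"ay":0,"az":0,"gripper":1},
  {"x":-1.5,"y":-2.9,"z":1.2,"ax":0,"ay":0,"az":0,"gripper":1},
  {"x":0,"y":0,"z":0,"ax":0,"ay":0,"az":0,"gripper":1},
], newtons=15)

```text
t: 1.9
ee_pos: [0.4743, 0.236, 0.149]
tcp_rot: [-0.001, -0.146, 0.989, -0.0]
force: [0.2, 0.2, -0.5]
gripper_width: 0.088
grip_force: 0.0
```

```bash
W="472.9 238.9"; python3 go.py $W 70 1.868
```

```text
t 1.9 tcp [474.3 236.  149. ] phi 1.864 tilt [-0.0022 -0.001 ] w 88.0 F [ 0.2  0.2 -0.5] q [ 0.24  0.5   1.67 -0.    0.98 -1.62]
az -0.004  x 0.04 y 0.32 z 7.90 cm
```

Call:
step_arm([
  {"x":0,"y":0.1,"z":2.5,"ax":0,"ay":0,"az":0,"gripper":1},
  {"x":0,"y":0.1,"z":2.5,"ax":0,"ay":0,"az":0,"gripper":1},
  {"x":0,"y":0.1,"z":1.9,"ax":0,"ay":0,"az":0,"gripper":1},
  {"x":0,"y":0,"z":1,"ax":0,"ay":0,"az":0,"gripper":1},
  {"x":0,"y":0,"z":0,"ax":0,"ay":0,"az":0,"gripper":1},
  {"x":0,"y":0,"z":0,"ax":0,"ay":0,"az":0,"gripper":1},
], newtons=15)

```text
t: 2.5
ee_pos: [0.4721, 0.2417, 0.0725]
tcp_rot: [0.0, -0.148, 0.989, 0.0]
force: [0.5, 0.9, 0.1]
gripper_width: 0.0881
grip_force: 0.0
```

```bash
W="472.9 238.9"; python3 go.py $W 70 1.868
```

```text
t 2.5 tcp [472.1 241.7  72.5] phi 1.868 tilt [0.0008 0.0003] w 88.1 F [0.5 0.9 0.1] q [ 0.25  0.62  1.71  0.    0.81 -1.62]
az 0.000  x 0.00 y -0.29 z 0.25 cm
```

Call:
step_arm([
  {"x":0,"y":-0.3,"z":0.2,"ax":0,"ay":0,"az":0,"gripper":1},
  {"x":0,"y":0,"z":0,"ax":0,"ay":0,"az":0,"gripper":1},
  {"x":0,"y":0,"z":0,"ax":0,"ay":0,"az":0,"gripper":0},
  {"x":0,"y":0,"z":0,"ax":0,"ay":0,"az":0,"gripper":0},
  {"x":0,"y":0,"z":0,"ax":0,"ay":0,"az":0,"gripper":0},
  {"x":0,"y":0,"z":0,"ax":0,"ay":0,"az":0,"gripper":0},
  {"x":0,"y":0,"z":0,"ax":0,"ay":0,"az":0,"gripper":0},
  {"x":0,"y":0,"z":0,"ax":0,"ay":0,"az":0,"gripper":0},
  {"x":0,"y":0,"z":0,"ax":0,"ay":0,"az":0,"gripper":0},
  {"x":0,"y":0,"z":0,"ax":0,"ay":0,"az":0,"gripper":0},
], newtons=15)

```text
t: 3.5
ee_pos: [0.4728, 0.2385, 0.0697]
tcp_rot: [-0.0, -0.148, 0.989, 0.0]
force: [-0.2, 0.5, 0.3]
gripper_width: 0.0516
grip_force: 15.0
```

```bash
python3 go.py 472.9 238.9 70 1.868; echo; python3 go.py 472.9 238.9 160 1.868 464.4 -166.3 160 1.682 464.4 -166.3 73 1.682
```

```text
t 3.5 tcp [472.8 238.5  69.7] phi 1.868 tilt [-0.0001  0.    ] w 51.6 F [-0.2  0.5  0.3] q [ 0.25  0.63  1.71  0.    0.81 -1.62]
az -0.000  x -0.02 y 0.03 z -0.03 cm

t 3.5 tcp [472.8 238.5  69.7] phi 1.868 tilt [-0.0001  0.    ] w 51.6 F [-0.2  0.5  0.3] q [ 0.25  0.63  1.71  0.    0.81 -1.62]
az -0.000  x -0.02 y 0.03 z -9.03 cm
az 0.186  x 5.34 y -40.18 z -0.00 cm
az 0.000  x 0.00 y 0.00 z 8.70 cm
```

Call:
step_arm([
  {"x":0,"y":0,"z":-3,"ax":0,"ay":0,"az":0,"gripper":0},
  {"x":0,"y":0,"z":-3,"ax":0,"ay":0,"az":0,"gripper":0},
  {"x":0,"y":0,"z":-3,"ax":0,"ay":0,"az":0,"gripper":0},
  {"x":0,"y":0,"z":0,"ax":0,"ay":0,"az":0.093,"gripper":0},
  {"x":0,"y":0,"z":0,"ax":0,"ay":0,"az":0.093,"gripper":0},
  {"x":0.5,"y":-3.6,"z":0,"ax":0,"ay":0,"az":0,"gripper":0},
  {"x":0.5,"y":-3.6,"z":0,"ax":0,"ay":0,"az":0,"gripper":0},
  {"x":0.5,"y":-3.6,"z":0,"ax":0,"ay":0,"az":0,"gripper":0},
  {"x":0.5,"y":-3.6,"z":0,"ax":0,"ay":0,"az":0,"gripper":0},
  {"x":0.5,"y":-3.6,"z":0,"ax":0,"ay":0,"az":0,"gripper":0},
  {"x":0.5,"y":-3.6,"z":0,"ax":0,"ay":0,"az":0,"gripper":0},
  {"x":0.5,"y":-3.6,"z":0,"ax":0,"ay":0,"az":0,"gripper":0},
  {"x":0.5,"y":-3.6,"z":0,"ax":0,"ay":0,"az":0,"gripper":0},
  {"x":0.5,"y":-3.6,"z":0,"ax":0,"ay":0,"az":0,"gripper":0},
  {"x":0.5,"y":-3.6,"z":0,"ax":0,"ay":0,"az":0,"gripper":0},
  {"x":0.3,"y":-4.2,"z":0,"ax":0,"ay":0,"az":0,"gripper":0},
  {"x":0,"y":0,"z":0,"ax":0,"ay":0,"az":0,"gripper":0},
  {"x":0,"y":0,"z":0,"ax":0,"ay":0,"az":0,"gripper":0},
  {"x":0,"y":0,"z":0,"ax":0,"ay":0,"az":0,"gripper":0},
], newtons=15)

```text
t: 5.4
ee_pos: [0.4646, -0.1659, 0.1596]
tcp_rot: [-0.0, -0.056, 0.998, 0.0]
force: [0.7, -0.4, -0.8]
gripper_width: 0.052
grip_force: 15.0
```

```bash
python3 go.py 464.4 -166.3 73 1.682
```

```text
t 5.4 tcp [ 464.6 -165.9  159.6] phi 1.683 tilt [-0.0006  0.0006] w 52.0 F [ 0.7 -0.4 -0.8] q [-0.58  0.41  1.77  0.    0.96 -2.26]
az 0.001  x 0.02 y -0.03 z 8.66 cm
```

Call:
step_arm([
  {"x":0,"y":0,"z":3,"ax":0,"ay":0,"az":0,"gripper":0},
  {"x":0,"y":0,"z":3,"ax":0,"ay":0,"az":0,"gripper":0},
  {"x":0,"y":0,"z":1.7,"ax":0,"ay":0,"az":0,"gripper":0},
  {"x":0,"y":0,"z":0.6,"ax":0,"ay":0,"az":0,"gripper":0},
  {"x":0,"y":0,"z":0.4,"ax":0,"ay":0,"az":0,"gripper":0},
  {"x":0,"y":0,"z":0,"ax":0,"ay":0,"az":0,"gripper":0},
  {"x":0,"y":0,"z":0,"ax":0,"ay":0,"az":0,"gripper":0},
  {"x":0,"y":0,"z":0,"ax":0,"ay":0,"az":0,"gripper":0},
  {"x":0,"y":0,"z":0,"ax":0,"ay":0,"az":0,"gripper":0.85},
  {"x":0,"y":0,"z":0,"ax":0,"ay":0,"az":0,"gripper":0.85},
  {"x":0,"y":0,"z":0,"ax":0,"ay":0,"az":0,"gripper":0.85},
  {"x":0,"y":0,"z":0,"ax":0,"ay":0,"az":0,"gripper":0.85},
  {"x":0,"y":0,"z":-3,"ax":0,"ay":0,"az":0,"gripper":0.85},
  {"x":0,"y":0,"z":-3,"ax":0,"ay":0,"az":0,"gripper":1},
  {"x":0,"y":0,"z":-3,"ax":0,"ay":0,"az":0,"gripper":1},
  {"x":0,"y":0,"z":0,"ax":0,"ay":0,"az":0,"gripper":1},
], newtons=15)

```text
t: 7.0
ee_pos: [0.4659, -0.1676, 0.166]
tcp_rot: [0.003, -0.056, 0.998, -0.002]
force: [0.1, -1.0, -0.2]
gripper_width: 0.088
grip_force: 0.0
```

```bash
python3 go.py 486.4 120.6 150 1.571 486.4 120.6 70 1.571
```

```text
t 7.0 tcp [ 465.9 -167.6  166. ] phi 1.682 tilt [ 0.0055 -0.0036] w 88.0 F [ 0.1 -1.  -0.2] q [-0.58  0.4   1.76 -0.    0.97 -2.26]
az 0.111  x -2.06 y 28.82 z 1.60 cm
az 0.000  x 0.00 y 0.00 z 8.00 cm
```

Call:
step_arm([
  {"x":0,"y":0,"z":0,"ax":0,"ay":0,"az":0.111,"gripper":1},
  {"x":-0.3,"y":3.6,"z":0.1,"ax":0,"ay":0,"az":0,"gripper":1},
  {"x":-0.3,"y":3.6,"z":0.1,"ax":0,"ay":0,"az":0,"gripper":1},
  {"x":-0.3,"y":3.6,"z":0.1,"ax":0,"ay":0,"az":0,"gripper":1},
  {"x":-0.3,"y":3.6,"z":0.1,"ax":0,"ay":0,"az":0,"gripper":1},
  {"x":-0.3,"y":3.6,"z":0.1,"ax":0,"ay":0,"az":0,"gripper":1},
  {"x":-0.3,"y":3.6,"z":0.1,"ax":0,"ay":0,"az":0,"gripper":1},
  {"x":-0.3,"y":3.6,"z":0.1,"ax":0,"ay":0,"az":0,"gripper":1},
  {"x":-0.1,"y":3.5,"z":0.1,"ax":0,"ay":0,"az":0,"gripper":1},
  {"x":0,"y":0,"z":0,"ax":0,"ay":0,"az":0,"gripper":1},
  {"x":0,"y":0,"z":0,"ax":0,"ay":0,"az":0,"gripper":1},
  {"x":0,"y":0,"z":0,"ax":0,"ay":0,"az":0,"gripper":1},
], newtons=10)

```text
t: 8.2
ee_pos: [0.4866, 0.1193, 0.1543]
tcp_rot: [-0.0, 0.0, 1.0, -0.0]
force: [-0.5, 0.4, 0.5]
gripper_width: 0.0879
grip_force: 0.0
```

```bash
python3 go.py 486.4 120.6 70 1.571; python3 - <<'E'
from h import *
c=snap('top','top1')
k=min(yellow(c,(22,110,150)),key=lambda k:np.hypot(*(cen(k)-(429,273))))
w=(onz(c,k,.024)*1e3).astype(np.float32);r=cv2.minAreaRect(w)
print('house',cen(k),cen(w),r,cv2.contourArea(w),cv2.approxPolyDP(w,3,True)[:,0].round().tolist())
E
```

```text
t 8.2 tcp [486.6 119.3 154.3] phi 1.57 tilt [-0.0007 -0.0002] w 87.9 F [-0.5  0.4  0.5] q [ 0.01  0.44  1.75 -0.    0.96 -1.56]
az -0.001  x 0.02 y 0.13 z 8.43 cm
house [430.79265053 274.87626767] [ 475.43898327 -166.65227625] ((479.2641906738281, -165.68373107910156), (68.99227142333984, 52.00696563720703), 6.793557643890381) 2979.7511654894333 [[514.0, -182.0], [514.0, -175.0], [506.0, -174.0], [513.0, -160.0], [487.0, -139.0], [443.0, -145.0], [449.0, -194.0], [493.0, -190.0], [498.0, -184.0]]
```

View pics/top1.png

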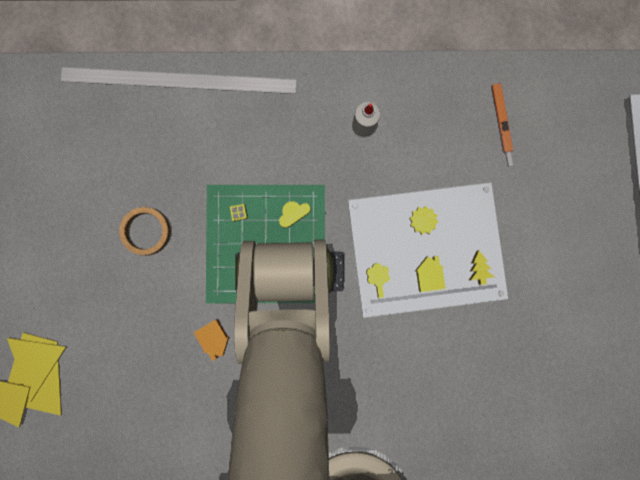

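The top view shows the house standing upright midway between the trees, foot in line with theirs: (431,275) px, within 1 mm of target. Now the sun.

Call:
step_arm([
  {"x":0,"y":0.1,"z":3,"ax":0,"ay":0,"az":0,"gripper":1},
  {"x":0,"y":0,"z":3,"ax":0,"ay":0,"az":0,"gripper":1},
  {"x":0,"y":0,"z":1.6,"ax":0,"ay":0,"az":0,"gripper":1},
  {"x":0,"y":0,"z":0.8,"ax":0,"ay":0,"az":0,"gripper":1},
  {"x":0,"y":0,"z":0,"ax":0,"ay":0,"az":0,"gripper":1},
  {"x":0,"y":0,"z":0,"ax":0,"ay":0,"az":0,"gripper":1},
  {"x":0,"y":0,"z":0,"ax":0,"ay":0,"az":0,"gripper":0},
  {"x":0,"y":0,"z":0,"ax":0,"ay":0,"az":0,"gripper":0},
  {"x":0,"y":0,"z":0,"ax":0,"ay":0,"az":0,"gripper":0},
  {"x":0,"y":0,"z":0,"ax":0,"ay":0,"az":0,"gripper":0},
  {"x":0,"y":0,"z":0,"ax":0,"ay":0,"az":0,"gripper":0},
  {"x":0,"y":0,"z":0,"ax":0,"ay":0,"az":0,"gripper":0},
  {"x":0,"y":0,"z":0,"ax":0,"ay":0,"az":0,"gripper":0},
  {"x":0,"y":0,"z":0,"ax":0,"ay":0,"az":0,"gripper":0},
], newtons=8)

```text
t: 9.65
ee_pos: [0.4867, 0.1211, 0.0708]
tcp_rot: [0.0, -0.0, 1.0, 0.0]
force: [-0.0, 0.5, 0.9]
gripper_width: 0.0398
grip_force: 8.0
```

```bash
python3 go.py 486.4 120.6 160 1.571 591.4 -157 160 1.571 591.4 -157 82.5 1.571
```

```text
t 9.65 tcp [486.7 121.1  70.8] phi 1.571 tilt [0. 0.] w 39.8 F [-0.   0.5  0.9] q [ 0.01  0.58  1.8   0.    0.77 -1.56]
az -0.000  x 0.03 y -0.05 z -8.92 cm
az 0.000  x -10.49 y -27.76 z -0.00 cm
az 0.000  x 0.00 y 0.00 z 7.75 cm
```

Call:
step_arm([
  {"x":0,"y":0,"z":-3,"ax":0,"ay":0,"az":0,"gripper":0},
  {"x":0,"y":0,"z":-3,"ax":0,"ay":0,"az":0,"gripper":0},
  {"x":0,"y":0,"z":-3,"ax":0,"ay":0,"az":0,"gripper":0},
  {"x":-1.3,"y":-3.5,"z":0,"ax":0,"ay":0,"az":0,"gripper":0},
  {"x":-1.3,"y":-3.5,"z":0,"ax":0,"ay":0,"az":0,"gripper":0},
  {"x":-1.3,"y":-3.5,"z":0,"ax":0,"ay":0,"az":0,"gripper":0},
  {"x":-1.3,"y":-3.5,"z":0,"ax":0,"ay":0,"az":0,"gripper":0},
  {"x":-1.3,"y":-3.5,"z":0,"ax":0,"ay":0,"az":0,"gripper":0},
  {"x":-1.3,"y":-3.5,"z":0,"ax":0,"ay":0,"az":0,"gripper":0},
  {"x":-1.3,"y":-3.5,"z":0,"ax":0,"ay":0,"az":0,"gripper":0},
  {"x":-1.4,"y":-3.3,"z":0,"ax":0,"ay":0,"az":0,"gripper":0},
  {"x":0,"y":0,"z":0,"ax":0,"ay":0,"az":0,"gripper":0},
  {"x":0,"y":0,"z":0,"ax":0,"ay":0,"az":0,"gripper":0},
  {"x":0,"y":0,"z":0,"ax":0,"ay":0,"az":0,"gripper":0},
], newtons=8)

```text
t: 11.05
ee_pos: [0.5914, -0.1559, 0.1605]
tcp_rot: [-0.0, -0.001, 1.0, 0.0]
force: [0.8, -0.4, 0.0]
gripper_width: 0.0395
grip_force: 8.0
```

```bash
python3 go.py 591.4 -157 83.3 1.571
```

```text
t 11.05 tcp [ 591.4 -155.9  160.5] phi 1.572 tilt [-0.0007  0.0005] w 39.5 F [ 0.8 -0.4  0. ] q [-0.45  0.64  1.39  0.    1.12 -2.02]
az 0.001  x 0.00 y -0.11 z 7.72 cm
```

Call:
step_arm([
  {"x":0,"y":-0.1,"z":3,"ax":0,"ay":0,"az":0,"gripper":0},
  {"x":0,"y":0,"z":3,"ax":0,"ay":0,"az":0,"gripper":0},
  {"x":0,"y":0,"z":0.9,"ax":0,"ay":0,"az":0,"gripper":0},
  {"x":0,"y":0,"z":0.5,"ax":0,"ay":0,"az":0,"gripper":0},
  {"x":0,"y":0,"z":0.3,"ax":0,"ay":0,"az":0,"gripper":0},
  {"x":0,"y":0,"z":0,"ax":0,"ay":0,"az":0,"gripper":0},
  {"x":0,"y":0,"z":0,"ax":0,"ay":0,"az":0,"gripper":0},
  {"x":0,"y":0,"z":0,"ax":0,"ay":0,"az":0,"gripper":0},
], newtons=8)

```text
t: 11.85
ee_pos: [0.592, -0.158, 0.0845]
tcp_rot: [0.001, -0.0, 1.0, -0.0]
force: [-0.1, 0.3, 0.0]
gripper_width: 0.0395
grip_force: 8.0
```

```bash
python3 go.py 591.4 -157 83.3 1.571
```

```text
t 11.85 tcp [ 592.  -158.    84.5] phi 1.571 tilt [ 0.0011 -0.0005] w 39.5 F [-0.1  0.3  0. ] q [-0.45  0.74  1.43  0.    0.97 -2.02]
az 0.000  x 0.06 y 0.10 z 0.12 cm
```

Lower 1 mm, release, and rise.

Call:
step_arm([
  {"x":0,"y":0.1,"z":0.1,"ax":0,"ay":0,"az":0,"gripper":0},
  {"x":0,"y":0,"z":0,"ax":0,"ay":0,"az":0,"gripper":0},
  {"x":0,"y":0,"z":0,"ax":0,"ay":0,"az":0,"gripper":0.7},
  {"x":0,"y":0,"z":0,"ax":0,"ay":0,"az":0,"gripper":0.7},
  {"x":0,"y":0,"z":0,"ax":0,"ay":0,"az":0,"gripper":0.7},
  {"x":0,"y":0,"z":0,"ax":0,"ay":0,"az":0,"gripper":0.7},
  {"x":0,"y":0,"z":-3,"ax":0,"ay":0,"az":0,"gripper":0.7},
  {"x":0,"y":0,"z":-4,"ax":0,"ay":0,"az":0,"gripper":1},
  {"x":0,"y":0,"z":-1,"ax":0,"ay":0,"az":0,"gripper":1},
  {"x":0,"y":0,"z":0,"ax":0,"ay":0,"az":0,"gripper":1},
  {"x":0,"y":0,"z":0,"ax":0,"ay":0,"az":0,"gripper":1},
], newtons=8)

```text
t: 12.95
ee_pos: [0.5913, -0.1567, 0.1615]
tcp_rot: [-0.001, -0.0, 1.0, 0.0]
force: [0.4, 0.6, -0.6]
gripper_width: 0.0879
grip_force: 0.0
```

```bash
python3 go.py 612.2 120.4 160 0.605 612.2 120.4 70 0.605
```

```text
t 12.95 tcp [ 591.3 -156.7  161.5] phi 1.571 tilt [-0.0016  0.0008] w 87.9 F [ 0.4  0.6 -0.6] q [-0.45  0.64  1.39 -0.    1.12 -2.02]
az 0.966  x 21.60 y 17.48 z 0.15 cm
az 0.000  x 0.00 y 0.00 z 9.00 cm
```

Call:
step_arm([
  {"x":0,"y":0,"z":0,"ax":0,"ay":0,"az":0.138,"gripper":1},
  {"x":0,"y":0,"z":0,"ax":0,"ay":0,"az":0.138,"gripper":1},
  {"x":0,"y":0,"z":0,"ax":0,"ay":0,"az":0.138,"gripper":1},
  {"x":0,"y":0,"z":0,"ax":0,"ay":0,"az":0.138,"gripper":1},
  {"x":0,"y":0,"z":0,"ax":0,"ay":0,"az":0.138,"gripper":1},
  {"x":0,"y":0,"z":0,"ax":0,"ay":0,"az":0.138,"gripper":1},
  {"x":0,"y":0,"z":0,"ax":0,"ay":0,"az":0.138,"gripper":1},
  {"x":3.1,"y":2.5,"z":0,"ax":0,"ay":0,"az":0,"gripper":1},
  {"x":3.1,"y":2.5,"z":0,"ax":0,"ay":0,"az":0,"gripper":1},
  {"x":3.1,"y":2.5,"z":0,"ax":0,"ay":0,"az":0,"gripper":1},
  {"x":3.1,"y":2.5,"z":0,"ax":0,"ay":0,"az":0,"gripper":1},
  {"x":3.1,"y":2.5,"z":0,"ax":0,"ay":0,"az":0,"gripper":1},
  {"x":3.1,"y":2.5,"z":0,"ax":0,"ay":0,"az":0,"gripper":1},
  {"x":3,"y":2.5,"z":0,"ax":0,"ay":0,"az":0,"gripper":1},
  {"x":0,"y":0,"z":0,"ax":0,"ay":0,"az":0,"gripper":1},
  {"x":0,"y":0,"z":0,"ax":0,"ay":0,"az":0,"gripper":1},
], newtons=10)

```text
t: 14.55
ee_pos: [0.6123, 0.1206, 0.1611]
tcp_rot: [-0.001, 0.464, 0.886, -0.001]
force: [-0.8, -0.3, 0.7]
gripper_width: 0.0883
grip_force: 0.0
```

```bash
python3 go.py 612.2 120.4 70 0.605
```

```text
t 14.55 tcp [612.3 120.6 161.1] phi 0.606 tilt [-0.0026 -0.0003] w 88.3 F [-0.8 -0.3  0.7] q [ 0.01  0.66  1.34 -0.    1.14 -0.6 ]
az 0.001  x -0.01 y -0.02 z 9.11 cm
```

Call:
step_arm([
  {"x":0,"y":0,"z":3,"ax":0,"ay":0,"az":0,"gripper":1},
  {"x":0,"y":0,"z":3,"ax":0,"ay":0,"az":0,"gripper":1},
  {"x":0,"y":0,"z":2.2,"ax":0,"ay":0,"az":0,"gripper":1},
  {"x":0,"y":0,"z":0.8,"ax":0,"ay":0,"az":0,"gripper":1},
  {"x":0,"y":0,"z":0,"ax":0,"ay":0,"az":0,"gripper":1},
  {"x":0,"y":0,"z":0,"ax":0,"ay":0,"az":0,"gripper":1},
  {"x":0,"y":0,"z":0,"ax":0,"ay":0,"az":0,"gripper":0},
  {"x":0,"y":0,"z":0,"ax":0,"ay":0,"az":0,"gripper":0},
  {"x":0,"y":0,"z":0,"ax":0,"ay":0,"az":0,"gripper":0},
  {"x":0,"y":0,"z":0,"ax":0,"ay":0,"az":0,"gripper":0},
  {"x":0,"y":0,"z":0,"ax":0,"ay":0,"az":0,"gripper":0},
  {"x":0,"y":0,"z":0,"ax":0,"ay":0,"az":0,"gripper":0},
  {"x":0,"y":0,"z":0,"ax":0,"ay":0,"az":0,"gripper":0},
  {"x":0,"y":0,"z":0,"ax":0,"ay":0,"az":0,"gripper":0},
], newtons=12)

```text
t: 15.95
ee_pos: [0.6128, 0.1203, 0.0727]
tcp_rot: [-0.0, 0.464, 0.886, -0.0]
force: [-0.4, 1.0, 0.6]
gripper_width: 0.0419
grip_force: 12.0
```

```bash
python3 go.py 612.2 120.4 160 0.605 602.9 -259.4 160 0.1115 602.9 -259.4 72.5 0.1115
```

```text
t 15.95 tcp [612.8 120.3  72.7] phi 0.605 tilt [-0.0001 -0.    ] w 41.9 F [-0.4  1.   0.6] q [ 0.01  0.78  1.39 -0.    0.97 -0.6 ]
az 0.000  x 0.04 y -0.04 z -8.73 cm
az 0.494  x -37.64 y -5.15 z -0.00 cm
az 0.000  x 0.00 y 0.00 z 8.75 cm
```

Call:
step_arm([
  {"x":0,"y":0,"z":-3,"ax":0,"ay":0,"az":0,"gripper":0},
  {"x":0,"y":0,"z":-3,"ax":0,"ay":0,"az":0,"gripper":0},
  {"x":0,"y":0,"z":-3,"ax":0,"ay":0,"az":0,"gripper":0},
  {"x":0,"y":0,"z":0,"ax":0,"ay":0,"az":0.1235,"gripper":0},
  {"x":0,"y":0,"z":0,"ax":0,"ay":0,"az":0.1235,"gripper":0},
  {"x":0,"y":0,"z":0,"ax":0,"ay":0,"az":0.1235,"gripper":0},
  {"x":0,"y":0,"z":0,"ax":0,"ay":0,"az":0.1235,"gripper":0},
  {"x":-3.8,"y":-0.5,"z":0,"ax":0,"ay":0,"az":0,"gripper":0},
  {"x":-3.8,"y":-0.5,"z":0,"ax":0,"ay":0,"az":0,"gripper":0},
  {"x":-3.8,"y":-0.5,"z":0,"ax":0,"ay":0,"az":0,"gripper":0},
  {"x":-3.8,"y":-0.5,"z":0,"ax":0,"ay":0,"az":0,"gripper":0},
  {"x":-3.8,"y":-0.5,"z":0,"ax":0,"ay":0,"az":0,"gripper":0},
  {"x":-3.8,"y":-0.5,"z":0,"ax":0,"ay":0,"az":0,"gripper":0},
  {"x":-3.8,"y":-0.5,"z":0,"ax":0,"ay":0,"az":0,"gripper":0},
  {"x":-3.8,"y":-0.5,"z":0,"ax":0,"ay":0,"az":0,"gripper":0},
  {"x":-3.8,"y":-0.5,"z":0,"ax":0,"ay":0,"az":0,"gripper":0},
  {"x":-3.4,"y":-0.7,"z":0,"ax":0,"ay":0,"az":0,"gripper":0},
  {"x":0,"y":0,"z":0,"ax":0,"ay":0,"az":0,"gripper":0},
  {"x":0,"y":0,"z":0,"ax":0,"ay":0,"az":0,"gripper":0},
  {"x":0,"y":0,"z":0,"ax":0,"ay":0,"az":0,"gripper":0},
], newtons=12)

```text
t: 17.95
ee_pos: [0.6029, -0.258, 0.1626]
tcp_rot: [-0.0, 0.666, 0.746, 0.0]
force: [0.6, 0.8, -1.3]
gripper_width: 0.0415
grip_force: 12.0
```

```bash
python3 go.py 602.9 -259.4 75.3 0.1115
```

```text
t 17.95 tcp [ 602.9 -258.   162.6] phi 0.112 tilt [-0.0004  0.0005] w 41.5 F [ 0.6  0.8 -1.3] q [-0.58  0.72  1.23  0.    1.19 -0.69]
az 0.000  x -0.14 y -0.02 z 8.73 cm
```

Call:
step_arm([
  {"x":-0.1,"y":0,"z":3,"ax":0,"ay":0,"az":0,"gripper":0},
  {"x":0,"y":0,"z":3,"ax":0,"ay":0,"az":0,"gripper":0},
  {"x":0,"y":0,"z":1.7,"ax":0,"ay":0,"az":0,"gripper":0},
  {"x":0,"y":0,"z":0.6,"ax":0,"ay":0,"az":0,"gripper":0},
  {"x":0,"y":0,"z":0.4,"ax":0,"ay":0,"az":0,"gripper":0},
  {"x":0,"y":0,"z":0,"ax":0,"ay":0,"az":0,"gripper":0},
  {"x":0,"y":0,"z":0,"ax":0,"ay":0,"az":0,"gripper":0},
  {"x":0,"y":0,"z":0,"ax":0,"ay":0,"az":0,"gripper":0},
  {"x":0,"y":0,"z":0,"ax":0,"ay":0,"az":0,"gripper":0},
], newtons=12)

```text
t: 18.85
ee_pos: [0.6031, -0.2602, 0.0763]
tcp_rot: [0.0, 0.667, 0.745, 0.0]
force: [0.3, 0.4, -0.7]
gripper_width: 0.0419
grip_force: 12.0
```

```bash
python3 go.py 602.9 -259.4 75.3 0.1115
```

```text
t 18.85 tcp [ 603.1 -260.2   76.3] phi 0.111 tilt [ 0.0008 -0.0005] w 41.9 F [ 0.3  0.4 -0.7] q [-0.59  0.83  1.28  0.    1.03 -0.7 ]
az -0.000  x 0.08 y -0.01 z 0.10 cm
```

Call:
step_arm([
  {"x":0.1,"y":0,"z":0.1,"ax":0,"ay":0,"az":0,"gripper":0},
  {"x":0,"y":0,"z":0,"ax":0,"ay":0,"az":0,"gripper":0},
  {"x":0,"y":0,"z":0,"ax":0,"ay":0,"az":0,"gripper":0.8},
  {"x":0,"y":0,"z":0,"ax":0,"ay":0,"az":0,"gripper":0.8},
  {"x":0,"y":0,"z":0,"ax":0,"ay":0,"az":0,"gripper":0.8},
  {"x":0,"y":0,"z":0,"ax":0,"ay":0,"az":0,"gripper":0.8},
  {"x":0,"y":0,"z":-3,"ax":0,"ay":0,"az":0,"gripper":0.8},
  {"x":0,"y":0,"z":-3,"ax":0,"ay":0,"az":0,"gripper":1},
  {"x":0,"y":0,"z":-3,"ax":0,"ay":0,"az":0,"gripper":1},
  {"x":0,"y":0,"z":0,"ax":0,"ay":0,"az":0,"gripper":1},
  {"x":0,"y":0,"z":0,"ax":0,"ay":0,"az":0,"gripper":1},
], newtons=12)

```text
t: 19.95
ee_pos: [0.6028, -0.2591, 0.1648]
tcp_rot: [0.0, 0.667, 0.745, 0.0]
force: [-1.3, -0.0, -0.0]
gripper_width: 0.0883
grip_force: 0.0
```

```bash
python3 go.py 612 232.9 160 0.16 612 232.9 70 0.16
```

```text
t 19.95 tcp [ 602.8 -259.1  164.8] phi 0.111 tilt [ 0.0005 -0.0004] w 88.3 F [-1.3 -0.  -0. ] q [-0.58  0.72  1.22 -0.    1.19 -0.7 ]
az -0.049  x 48.43 y 8.75 z 0.48 cm
az 0.000  x 0.00 y 0.00 z 9.00 cm
```

Call:
step_arm([
  {"x":0,"y":0,"z":0,"ax":0,"ay":0,"az":-0.049,"gripper":1},
  {"x":4,"y":0.7,"z":0,"ax":0,"ay":0,"az":0,"gripper":1},
  {"x":4,"y":0.7,"z":0,"ax":0,"ay":0,"az":0,"gripper":1},
  {"x":4,"y":0.7,"z":0,"ax":0,"ay":0,"az":0,"gripper":1},
  {"x":4,"y":0.7,"z":0,"ax":0,"ay":0,"az":0,"gripper":1},
  {"x":4,"y":0.7,"z":0,"ax":0,"ay":0,"az":0,"gripper":1},
  {"x":4,"y":0.7,"z":0,"ax":0,"ay":0,"az":0,"gripper":1},
  {"x":4,"y":0.7,"z":0,"ax":0,"ay":0,"az":0,"gripper":1},
  {"x":4,"y":0.7,"z":0,"ax":0,"ay":0,"az":0,"gripper":1},
  {"x":4,"y":0.7,"z":0,"ax":0,"ay":0,"az":0,"gripper":1},
  {"x":4,"y":0.7,"z":0,"ax":0,"ay":0,"az":0,"gripper":1},
  {"x":4,"y":0.8,"z":0,"ax":0,"ay":0,"az":0,"gripper":1},
  {"x":4,"y":0.9,"z":0.2,"ax":0,"ay":0,"az":0,"gripper":1},
  {"x":0.4,"y":0,"z":0.2,"ax":0,"ay":0,"az":0,"gripper":1},
  {"x":0,"y":0,"z":0,"ax":0,"ay":0,"az":0,"gripper":1},
  {"x":0,"y":0,"z":0,"ax":0,"ay":0,"az":0,"gripper":1},
  {"x":0,"y":0,"z":0,"ax":0,"ay":0,"az":0,"gripper":1},
], newtons=8)

```text
t: 21.65
ee_pos: [0.6117, 0.2312, 0.1605]
tcp_rot: [-0.0, 0.649, 0.761, -0.0]
force: [-0.2, -0.0, -0.3]
gripper_width: 0.0883
grip_force: 0.0
```

```bash
python3 go.py 612 232.9 70 0.16
```

```text
t 21.65 tcp [611.7 231.2 160.5] phi 0.158 tilt [-0.0006 -0.0003] w 88.3 F [-0.2 -0.  -0.3] q [ 0.18  0.72  1.24 -0.    1.18  0.02]
az -0.002  x 0.17 y 0.05 z 9.05 cm
```

Call:
step_arm([
  {"x":0.1,"y":0,"z":3,"ax":0,"ay":0,"az":0,"gripper":1},
  {"x":0,"y":0,"z":3,"ax":0,"ay":0,"az":0,"gripper":1},
  {"x":0,"y":0,"z":2.2,"ax":0,"ay":0,"az":0,"gripper":1},
  {"x":0,"y":0,"z":0.8,"ax":0,"ay":0,"az":0,"gripper":1},
  {"x":0,"y":0,"z":0,"ax":0,"ay":0,"az":0,"gripper":1},
  {"x":0,"y":0,"z":0,"ax":0,"ay":0,"az":0,"gripper":1},
  {"x":0,"y":0,"z":0,"ax":0,"ay":0,"az":0,"gripper":0},
  {"x":0,"y":0,"z":0,"ax":0,"ay":0,"az":0,"gripper":0},
  {"x":0,"y":0,"z":0,"ax":0,"ay":0,"az":0,"gripper":0},
  {"x":0,"y":0,"z":0,"ax":0,"ay":0,"az":0,"gripper":0},
  {"x":0,"y":0,"z":0,"ax":0,"ay":0,"az":0,"gripper":0},
  {"x":0,"y":0,"z":0,"ax":0,"ay":0,"az":0,"gripper":0},
  {"x":0,"y":0,"z":0,"ax":0,"ay":0,"az":0,"gripper":0},
  {"x":0,"y":0,"z":0,"ax":0,"ay":0,"az":0,"gripper":0},
  {"x":0,"y":0,"z":0,"ax":0,"ay":0,"az":0,"gripper":0},
], newtons=8)

```text
t: 23.15
ee_pos: [0.6114, 0.2335, 0.0707]
tcp_rot: [-0.0, 0.648, 0.761, 0.0]
force: [-0.3, 0.4, -0.0]
gripper_width: 0.0303
grip_force: 8.0
```

```bash
python3 go.py 612 232.9 160 0.16 475.2 -166 160 0.117 475.2 -166 93 0.117
```

```text
t 23.15 tcp [611.4 233.5  70.7] phi 0.16 tilt [-0.  0.] w 30.3 F [-0.3  0.4 -0. ] q [0.19 0.84 1.29 0.   1.02 0.03]
az -0.000  x -0.07 y 0.05 z -8.93 cm
az 0.043  x -38.02 y -18.24 z -0.00 cm
az 0.000  x 0.00 y 0.00 z 6.70 cm
```

Call:
step_arm([
  {"x":0,"y":0,"z":-3,"ax":0,"ay":0,"az":0,"gripper":0},
  {"x":0,"y":0,"z":-3,"ax":0,"ay":0,"az":0,"gripper":0},
  {"x":0,"y":0,"z":-3,"ax":0,"ay":0,"az":0,"gripper":0},
  {"x":0,"y":0,"z":0,"ax":0,"ay":0,"az":0.043,"gripper":0},
  {"x":-3.5,"y":-1.7,"z":0,"ax":0,"ay":0,"az":0,"gripper":0},
  {"x":-3.5,"y":-1.7,"z":0,"ax":0,"ay":0,"az":0,"gripper":0},
  {"x":-3.5,"y":-1.7,"z":0,"ax":0,"ay":0,"az":0,"gripper":0},
  {"x":-3.5,"y":-1.7,"z":0,"ax":0,"ay":0,"az":0,"gripper":0},
  {"x":-3.5,"y":-1.7,"z":0,"ax":0,"ay":0,"az":0,"gripper":0},
  {"x":-3.5,"y":-1.7,"z":0,"ax":0,"ay":0,"az":0,"gripper":0},
  {"x":-3.5,"y":-1.7,"z":0,"ax":0,"ay":0,"az":0,"gripper":0},
  {"x":-3.5,"y":-1.7,"z":0,"ax":0,"ay":0,"az":0,"gripper":0},
  {"x":-3.5,"y":-1.7,"z":0,"ax":0,"ay":0,"az":0,"gripper":0},
  {"x":-3.5,"y":-1.7,"z":0,"ax":0,"ay":0,"az":0,"gripper":0},
  {"x":-3.1,"y":-1.2,"z":0,"ax":0,"ay":0,"az":0,"gripper":0},
  {"x":0,"y":0,"z":0,"ax":0,"ay":0,"az":0,"gripper":0},
  {"x":0,"y":0,"z":0,"ax":0,"ay":0,"az":0,"gripper":0},
  {"x":0,"y":0,"z":0,"ax":0,"ay":0,"az":0,"gripper":0},
], newtons=8)

```text
t: 24.95
ee_pos: [0.4753, -0.1652, 0.1607]
tcp_rot: [-0.0, 0.664, 0.748, 0.0]
force: [0.1, -0.5, -0.6]
gripper_width: 0.0299
grip_force: 8.0
```

```bash
python3 go.py 475.2 -166 93.3 0.117
```

```text
t 24.95 tcp [ 475.3 -165.2  160.7] phi 0.118 tilt [-0.0001  0.0003] w 29.9 F [ 0.1 -0.5 -0.6] q [-0.57  0.43  1.74  0.    0.97 -0.69]
az 0.001  x -0.08 y -0.02 z 6.74 cm
```

Call:
step_arm([
  {"x":0,"y":0,"z":3,"ax":0,"ay":0,"az":0,"gripper":0},
  {"x":0,"y":0,"z":2.5,"ax":0,"ay":0,"az":0,"gripper":0},
  {"x":0,"y":0,"z":0.7,"ax":0,"ay":0,"az":0,"gripper":0},
  {"x":0,"y":0,"z":0.5,"ax":0,"ay":0,"az":0,"gripper":0},
  {"x":0,"y":0,"z":0,"ax":0,"ay":0,"az":0,"gripper":0},
  {"x":0,"y":0,"z":0,"ax":0,"ay":0,"az":0,"gripper":0},
  {"x":0,"y":0,"z":0,"ax":0,"ay":0,"az":0,"gripper":0},
  {"x":0,"y":0,"z":0,"ax":0,"ay":0,"az":0,"gripper":0},
], newtons=8)

```text
t: 25.75
ee_pos: [0.4753, -0.1662, 0.0943]
tcp_rot: [0.001, 0.665, 0.747, 0.0]
force: [-0.4, 0.3, 0.5]
gripper_width: 0.0301
grip_force: 8.0
```

```bash
python3 go.py 475.2 -166 93.3 0.117
```

```text
t 25.75 tcp [ 475.3 -166.2   94.3] phi 0.117 tilt [ 0.0009 -0.0006] w 30.1 F [-0.4  0.3  0.5] q [-0.57  0.54  1.78  0.    0.82 -0.69]
az 0.000  x 0.02 y -0.01 z 0.10 cm
```

Release, rise, then move left (tool +x is about world +y) to clear the camera's view.

Call:
step_arm([
  {"x":0,"y":0,"z":0.1,"ax":0,"ay":0,"az":0,"gripper":0},
  {"x":0,"y":0,"z":0,"ax":0,"ay":0,"az":0,"gripper":0},
  {"x":0,"y":0,"z":0,"ax":0,"ay":0,"az":0,"gripper":0.6},
  {"x":0,"y":0,"z":0,"ax":0,"ay":0,"az":0,"gripper":0.6},
  {"x":0,"y":0,"z":0,"ax":0,"ay":0,"az":0,"gripper":0.6},
  {"x":0,"y":0,"z":0,"ax":0,"ay":0,"az":0,"gripper":0.6},
  {"x":0,"y":0,"z":-3,"ax":0,"ay":0,"az":0,"gripper":0.6},
  {"x":0,"y":0,"z":-4,"ax":0,"ay":0,"az":0,"gripper":0.6},
  {"x":4,"y":0,"z":-2,"ax":0,"ay":0,"az":0,"gripper":1},
  {"x":4,"y":0,"z":0,"ax":0,"ay":0,"az":0,"gripper":1},
  {"x":4,"y":0,"z":0,"ax":0,"ay":0,"az":0,"gripper":1},
  {"x":4,"y":0,"z":0,"ax":0,"ay":0,"az":0,"gripper":1},
  {"x":4,"y":0,"z":0,"ax":0,"ay":0,"az":0,"gripper":1},
  {"x":4,"y":0,"z":0,"ax":0,"ay":0,"az":0,"gripper":1},
  {"x":4,"y":0,"z":0,"ax":0,"ay":0,"az":0,"gripper":1},
  {"x":4,"y":0,"z":0,"ax":0,"ay":0,"az":0,"gripper":1},
  {"x":0,"y":0,"z":0,"ax":0,"ay":0,"az":0,"gripper":1},
  {"x":0,"y":0,"z":0,"ax":0,"ay":0,"az":0,"gripper":1},
], newtons=8)

```text
t: 27.55
ee_pos: [0.4376, 0.1521, 0.1827]
tcp_rot: [0.0, 0.664, 0.748, -0.0]
force: [0.6, 0.3, -0.2]
gripper_width: 0.0881
grip_force: 0.0
```

```bash
python3 - <<'E'
from h import *
c=snap('top','top2');s=snap('scene','scene2')
a=c['color'][175:325,340:520];b=s['color'][210:360,70:300]
cv2.imwrite('pics/fin.png',np.vstack([cv2.resize(x,(640,300 if 0 else int(640*x.shape[0]/x.shape[1])//2*1),interpolation=cv2.INTER_CUBIC) if 0 else cv2.resize(x,(450,300)) for x in(a,b)])[:,:,::-1])
for k in yellow(c,(20,60,150),amin=20):
    q=cen(k)
    if q[0]<345: continue
    w=lambda z:(onz(c,k,z)*1e3).astype(np.float32)
    z=.024 if q[1]>240 else (.029 if q[0]<450 else .024)
    r=cv2.minAreaRect(w(z));print(q.round(1),cen(w(z)).round(1),np.round(r[0],1),np.round(r[1],1),round(r[2],1))
for nm,uv,r in(('window',(430,278),12),('sun',(424,219),14),('cloud',(475,211),12)):
    u,v=np.meshgrid(range(uv[0]-4,uv[0]+5),range(uv[1]-4,uv[1]+5));P=depthpts(c,np.c_[u.ravel(),v.ravel()]);print(nm,np.median(P,0).round(4))
E
```

```text
[378.3 276.8] [473.1 -57.1] [467.3 -53. ] [49.2 67.5] 70.0
[431.1 275. ] [ 475.2 -167.3] [ 479.1 -166.4] [71.5 53.6] 6.7
[481.6 268.8] [ 486.4 -273.4] [ 488. -279.] [47.  68.9] 77.7
[423.9 219.7] [ 590.2 -154.1] [ 590.3 -154. ] [57.7 57.2] 37.4
[473.3 215.3] [ 598.5 -259.4] [ 602.3 -259.5] [43. 71.] 6.0
window [ 0.4691 -0.1608  0.0403]
sun [ 0.5916 -0.1541  0.0295]
cloud [ 0.6076 -0.2629  0.025 ]
```

View pics/fin.png

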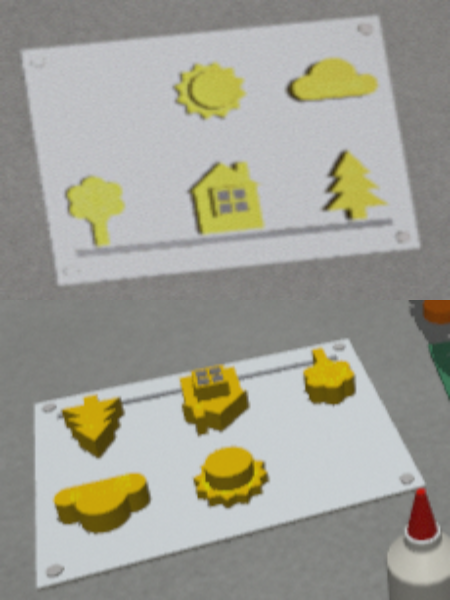

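The final crop shows the house, window, sun and cloud all flat, with the cloud above the pine and the sun on the burst. The window panes are near (433,275) px. I'll check the window and sun positions numerically before handing in.

```bash
python3 - <<'E'
from h import *
c=load('top2');im=cv2.resize(c['color'],None,fx=4,fy=4,interpolation=cv2.INTER_CUBIC);h=cv2.cvtColor(im,cv2.COLOR_RGB2HSV)
m=((h[...,1]<90)&(h[...,2]>90)).astype(np.uint8);m[:,:424*4]=0;m[:,442*4:]=0;m[:266*4]=0;m[284*4:]=0
k=[x[:,0]/4-.375 for x in cv2.findContours(m,cv2.RETR_EXTERNAL,cv2.CHAIN_APPROX_NONE)[0] if 20<cv2.contourArea(x)<400]
w=(onz(c,np.vstack(k),.039)*1e3).astype(np.float32);print('window panes',len(k),cv2.minAreaRect(w))
d=c['depth'];v,u=np.mgrid[200:240,404:444];P=depthpts(c,np.c_[u.ravel(),v.ravel()]);P=P[P[:,2]>.0235]
print('sun',len(P),P.mean(0),(P.max(0)-P.min(0)))
E
```

```text
window panes 4 ((475.0689697265625, -166.64065551757812), (22.94621467590332, 23.034650802612305), 7.183576583862305)
sun 294 [ 0.58983952 -0.15394088  0.04039541] [0.12482401 0.25365619 1.05464262]
```

```bash
python3 -c "
from station import order
print(order.hand_in())"
```

```text
the job is handed in; nothing more can be done
None
```

I placed all four pieces on the panel and handed the job in: final pictures put the house, window and cloud within about 2 mm of target, and the sun looked centred by eye and gripper position; no verdict was shown.

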